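# Rock the pendulum angle gauge to its mark on the sprung stud

### The arm

A 7-joint arm with a two-finger parallel gripper is mounted at the origin on a cart in front of the work surface, level with it; the furniture and walls round the work are solid. World frame = base frame: x ahead of the robot, y to its left, z up, the work surface at z = 0. Lengths are in mm, angles in rad, forces in N, time in s.
With the tool pointing down it reaches from about 400 to 875 mm from the base axis. Payload 4.4 kg.
Tool frame: the origin (TCP) lies midway between the tips of the shut fingers; the grasp point (between the pads) lies 19 mm behind it; z points along the fingers, y is the line along which they close (so a half turn about z gives the same grasp; the last joint's range is limited). The gripper opens to 85 mm and grips with 20 to 120 N. Pads are 22 mm wide; open, the fingers measure 114 mm over their backs; the gripper's body (76 mm by 85 mm) begins 54 mm behind the grasp point. The pads swing forward as they close: fully open they stand 13 mm farther back than shut.
Start: joints at [-1.315, 0.628, 0.038, 1.517, -0.027, 0.996, -0.02], TCP at [205.555, 616.656, 231.313] pointing down, gripper open.
Joint ranges: [-3.06, 3.06], [-0.37, 2.12], [-1.25, 1.32], [0.18, 2.47], [-1.1, 4.24], [0.23, 1.98], [-2.94, 2.94]. Speed limits (rad/s): [2.57, 2.57, 3.14, 3.14, 3.14, 3.14, 3.14].

### API

Orientations are given as [roll, pitch, yaw] about the fixed x, y, z axes, in that order (R = Rz(yaw) Ry(pitch) Rx(roll)).
In Python, from cell import telemetry, eyes, ctrl, finder gives the robot as it stands.
- The arm moves only by the tool move_arm, never from a script. Its argument "steps" is a list of rows, each a list of 7 numbers: the turn, a rotation vector about the world's x, y, z in degrees, then the shift along the world's x, y, z in m, then the finger opening in m, from 0 to 0.0854. A call has 1 to 5 rows; each row shifts and turns the commanded pose from where the row before left it; what a row does not reach is not made up. A row lasts 1/10 s, in which the tool goes at most 50 mm and 8.59 degrees, less where a joint would pass 70% of its speed; a pose out of reach is approached as far as the arm can. A call with a gripper value outside its range is refused whole. The fingers move at their own pace and stop on an object; the grip force is fixed at half the most. Time passes only in rows, so rows that do not move let the fingers close. It gives the time, the measured TCP pose, the force, the opening and the grip force at its end, in the units of the state.
- telemetry.read_state(): the state, without advancing time (a new reading comes with each control period).
- eyes.get_image(name): name is "scene" or "top" or "wrist"; returns (picture, depth): 400x640x3 uint8, blue, green, red; 400x640 float32, mm along the optical axis (not along the pixel's ray), 0 where there is no reading.
- eyes.calibration(name): a dict with "fx", "fy", "cx", "cy" (pixels), "distortion" ([k1, k2, p1, p2, k3] as OpenCV has them; the pictures are not rectified), "position" and "attitude" of the camera in the world. Camera axes: x right, y down, z forward; pixel columns grow to the right and rows downward; lengths in mm; the calibration is good to about 2 mm. A picture is of the moment at which its call begins: read the wrist's pose just before it. calibration takes no time and is no camera call; for the wrist camera it gives the pose at the moment of the call.
- ctrl.finish_job(): hands the job in; it is judged then, once.
Trained networks look in the newest picture that a camera, given by its name, has taken for a name from the list of things; names that differ only in an ending like _2 or _b are one class to them, and where a whole thing is asked for, a point or a joint stands for the part that bears it (a point fixed in the world has none). Each returns a list of dicts, best first, with "confidence" (0 to 1); they miss things now and then, are a little off and sometimes report something else, mostly with a low value. They report only what shows in the picture. A call takes as long as a camera call. They do not tell look-alikes from the thing itself.
- finder.boxes_of(camera, name): "location" ([x, y, z] in mm, in the coordinates of the camera as it stood for that picture, good to about 4 mm: the middle of the surface that is visible of it).
- finder.cut_out(camera, name): "mask" (400x640 bool, what is visible of it).
- finder.pinpoint(camera, name): "location" ([x, y, z] in mm, in the coordinates of the camera as it stood for that picture, good to about 4 mm: a listed point, or the origin of a listed thing).
The state is a dict: "clock": time; "qpos": joint angles; "qd": joint speeds; "tau": joint torques, N m; "eef_pos": TCP position; "tool_rot": TCP orientation; "force": force on the tool from outside, world axes, zero at the start; "torque": the same for the moment, N m; "width": finger opening in mm; "gripper_force": force on a finger pad.
Only numpy, scipy, OpenCV 4.12 (cv2) and the standard library are available. Lean on these libraries where they do the work, as an engineer would, in place of code of your own. Each camera call takes 0.05 s, during which the arm holds its last target. There are 200 camera calls.

### The job

Pick up the pendulum angle gauge by its grip post and set it down gently and upright on the sprung stud, so that the groove across its foot straddles the round bar. Then, keeping it resting on the bar, rock it sideways until its swinging pointer settles between the prongs of the forked mark on the dial. Finish while still holding the gauge there, bearing lightly on the bar with the pointer at rest on the mark; do not let go, and leave the beaker, timer and small white box alone.

Things in the scene. Friction and masses are not known exactly. Their poses are not given: they have to be found in the camera images.
- gauge: Loose upright pendulum gauge, about 0.36 kg. Origin: centre of its underside; y along the foot, z up; the dial looks to -x, towards the robot. Foot 120 (y) x 44 (x) x 18 mm; housing 104 (y) x 22 (x), from 18 to 118 mm up; above it a rubber post 24 x 24 mm, from 118 to 178 mm up. A groove 15 mm wide, 10 mm deep runs along x under the middle of the foot.
- gauge_grip (a point): Point to grasp: in the rubber post of the gauge (24 x 24 mm), on its axis, 150 mm above the underside, 28 mm below the post's top. Axes as the gauge's.
- gauge_groove (a point): Point on the gauge's axis 3 mm below its underside: where the axis of the stud's bar lies once the bar is seated in the groove. Axes as the gauge's.
- pointer_tip (a point): Tip of the gauge's swinging pointer, 62 mm below its pivot when it hangs.
- mark_centre (a point): Middle of the forked mark on the dial (two short prongs with a 10 mm gap), also 62 mm from the pivot. The pointer is on the mark when its tip is in the gap, between the prongs.
- pointer (a joint): Angle of the pointer in the gauge (rad), 0 = straight down the dial, positive = tip towards the gauge's +y. It hangs freely from a pivot 105 mm above the underside, swings about twice a second and settles in 1.5 s. At rest it reads the sideways lean: leaning the post's top towards +y by an angle makes it positive by the same angle.
- mark (a joint): Angle of the forked mark in the gauge (rad), same zero and sense as the pointer; different each time, 0.18 to 0.36; it is locked on the dial.
- stud_block: Aluminium block fixed on the bench, 70 mm along x, 150 mm along y. Origin: centre of its underside; z up. Its two shoulders have unequal heights, 22 mm at +y and 15 mm at -y, so the gauge cannot rest at its mark by itself. Carries the stud in its middle.
- stud_bar (a point): The stud: a level round steel bar, 16 mm in diameter, 50 mm long, on a spring plunger. The point is the middle of the bar, on its axis, 54 mm above the bench when not pressed (top of the bar at 62 mm); moves down with the bar. Axes as the stud_block's: x along the bar.
- stud (a joint): How far the bar is pressed down (m), 0 to 0.012. The spring starts to give at about 1.5 N and needs 0.5 N more per mm; the gauge's own weight would press it about 4 mm.
- beaker: Clear beaker, 57 mm wide, 69 mm high; leave alone. Origin: centre of its underside.
- timer: White bench timer, 45 x 60 x 18 mm; leave alone. Origin: centre of its underside.
- slide_box: Small white box, 35 x 50 x 22 mm; leave alone. Origin: centre of its underside.
There are look-alikes about, which are no part of the job. Of the things that look like the stud_block, take the one that is nearest to the robot's base at the start.

How it is judged:
By the outcome, as a careful person would: the job done as asked, in the order asked, and still so for the second after the job is handed in, while the arm keeps its last pose, push and grip.
It also fails if it takes over 38 s, if anything falls off the work surface, if the arm or the gripper's body presses on something with over 40 N, if the wrist force passes 120 N, or if a joint passes its speed limit or range.

## Working session

There is one attempt and no reset: what is moved stays moved. The work goes in short steps, Python scripts to look and compute and a tool call to move; the robot and the scene stay as the last step left them, time stands still between calls to the robot, and variables do not carry over. Pictures are saved under pics/ and viewed, at most 10 in all, crops included, and the job is handed in when it is done.

Besides the shell and the picture viewer there is one more tool, called after ">>>" by a JSON object that holds its "fn" and its "kwargs". move_arm: Moves the arm, as the interface text tells. Its arguments: {"type":"object","properties":{"steps":{"type":"array"}},"required":["steps"]}

```bash
mkdir -p pics
cat > h.py <<'E'
import numpy as np,cv2
from scipy.spatial.transform import Rotation as R
from cell import telemetry, eyes, ctrl, finder
def att(c):
    a=np.array(c["attitude"],float)
    return a if a.shape==(3,3) else (R.from_euler('xyz',a).as_matrix() if a.size==3 else R.from_quat(a).as_matrix())
def w(c,p): return att(c)@np.array(p)+np.array(c["position"])
def pts(cam,names,n=4,thr=.2,fn=None):
    c=eyes.calibration(cam)
    for nm in names:
        for d in (fn or finder.pinpoint)(cam,nm)[:n]:
            if d["confidence"]<thr: continue
            p=np.array(d["location"]); uv=cv2.projectPoints(p.reshape(1,3),np.zeros(3),np.zeros(3),np.array([[c["fx"],0,c["cx"]],[0,c["fy"],c["cy"]],[0,0,1]]),np.array(c["distortion"]))[0].ravel()
            print(cam,nm,round(d["confidence"],2),w(c,p).round(1),uv.round())
E
python3 - <<'E'
from h import *
s=telemetry.read_state(); print(s)
print(eyes.calibration("scene"))
for cam in("scene","top"):
    im,d=eyes.get_image(cam); cv2.imwrite(f"pics/{cam}0.png",im)
    pts(cam,["gauge","gauge_grip","stud_block","stud_bar","beaker","timer","slide_box"])
print(telemetry.read_state()["clock"])
E
```

```text
{'clock': 0.0, 'qpos': array([-1.31479412,  0.62934309,  0.03844429,  1.51839455, -0.02703225,
        0.99629402, -0.02002998]), 'qd': array([ 9.28476455e-04,  8.11771796e-05,  8.60930178e-05, -6.33297978e-04,
       -1.04319647e-03, -1.19426406e-03, -2.16383956e-03]), 'tau': array([-9.88958600e-04, -5.63393998e+01,  1.22565653e+00, -1.93448943e+01,
        1.09210052e-02,  1.03621051e-02, -2.40219953e-05]), 'eef_pos': array([205.34345674, 616.03928856, 230.38260256]), 'tool_rot': array([-3.13967138e+00,  1.86023858e-07,  2.81974043e+00]), 'force': array([ 0.4713539 , -0.11737945, -0.10727886]), 'torque': array([-0.01690356,  0.0610528 ,  0.01624008]), 'gripper_force': 0.0, 'width': 85.48930350469267}
{'fx': 388.8729938139237, 'fy': 388.8729938139237, 'cx': 316.127172530061, 'cy': 197.60381323125696, 'distortion': array([-0.07691085,  0.        ,  0.        ,  0.        ,  0.        ]), 'position': array([ 165.37002263, -270.95604696,  920.06447807]), 'attitude': array([-2.44396159,  0.01223089, -0.63059477])}
scene gauge 0.62 [536.4 277.1   2.5] [312. 226.]
scene gauge_grip 0.87 [5
[... 322 characters left out ...]
 -1.1] [260. 225.]
scene timer 0.47 [632.5 246.   -1.6] [344. 218.]
scene slide_box 0.47 [6.601e+02 3.566e+02 1.000e-01] [329. 191.]
top gauge 0.81 [544.7 278.4  -3.5] [306. 214.]
top gauge_grip 0.55 [538.2 276.7 149.8] [305. 211.]
top stud_block 0.62 [431.3 523.1  -0.6] [210. 256.]
top stud_block 0.57 [470.2   8.2   1.8] [411. 245.]
top stud_bar 0.68 [468.7   4.7  54.6] [417. 245.]
top stud_bar 0.68 [431.4 523.1  51. ] [205. 256.]
top stud_bar 0.23 [656.6 360.6  -3.8] [276. 171.]
top beaker 0.71 [ 6.310e+02  2.499e+02 -5.000e-01] [318. 181.]
top timer 0.6 [412.8 373.2  -0. ] [268. 264.]
top slide_box 0.64 [654.5 361.3  -4.2] [276. 172.]
top slide_box 0.63 [471.3   4.7  55.5] [417. 244.]
0.8
```

Run:
```python
import cv2,numpy as np
a=cv2.imread('pics/scene0.png');b=cv2.imread('pics/top0.png')
cv2.imwrite('pics/a.png',a)
c=np.hstack([cv2.resize(b[180:310,150:470],(800,325))]);
d=cv2.resize(a[150:350,200:400],(400,400))
cv2.imwrite('pics/b.png',cv2.resize(b[150:300,180:460],(798,428)))
```

```text
(no output)
```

View pics/a.png

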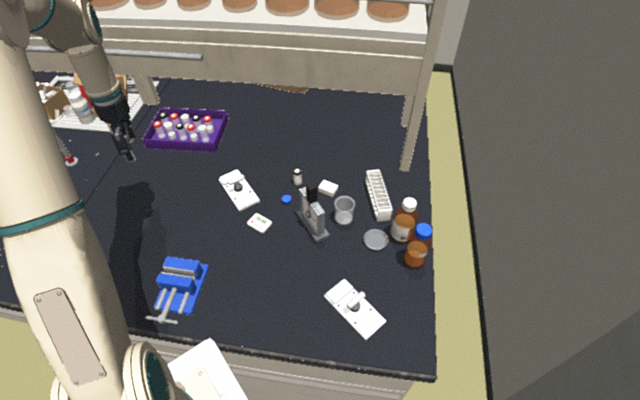

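View pics/b.png

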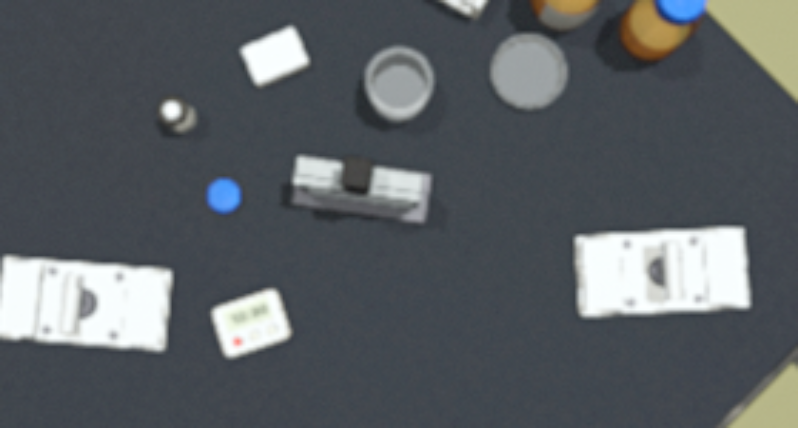

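```bash
cat >> h.py <<'E'
def cloud(cam,d,mask):
    c=eyes.calibration(cam); v,u=np.nonzero(mask&(d>0)); z=d[v,u]
    n=cv2.undistortPoints(np.stack([u,v],1).astype(float).reshape(-1,1,2),np.array([[c["fx"],0,c["cx"]],[0,c["fy"],c["cy"]],[0,0,1]]),np.array(c["distortion"]),criteria=(3,40,1e-9)) if False else cv2.undistortPoints(np.stack([u,v],1).astype(float).reshape(-1,1,2),np.array([[c["fx"],0,c["cx"]],[0,c["fy"],c["cy"]],[0,0,1]]),np.array(c["distortion"]))
    P=np.c_[n[:,0]*z[:,None],z]; return P@att(c).T+np.array(c["position"])
def rect(P,lo,hi):
    Q=P[(P[:,2]>lo)&(P[:,2]<hi)]
    (c,s,a)=cv2.minAreaRect(Q[:,:2].astype(np.float32)); print(len(Q),"c",np.round(c,1),"size",np.round(s,1),"ang",round(a,1),"zmed",np.median(Q[:,2]).round(1))
E
python3 - <<'E'
from h import *
im,d=eyes.get_image("top")
P=cloud("top",d,np.ones(d.shape,bool))
def near(x,y,r): return P[np.hypot(P[:,0]-x,P[:,1]-y)<r]
G=near(538,278,80); B=near(471,6,95)
print("housing");rect(G,100,127);print("post");rect(G,160,200)
print("block hi");rect(B,8,30);print("bar");rect(B,50,75)
for lo,hi in((10,18.5),(18.5,30)): 
    Q=B[(B[:,2]>lo)&(B[:,2]<hi)]; print(len(Q),Q.mean(0).round(1))
im,d=eyes.get_image("scene")
P=cloud("scene",d,np.ones(d.shape,bool))
G=near(538,278,80); B=near(471,6,95)
print("scene");rect(G,112,127);rect(G,165,200);rect(B,8,30);rect(B,56,75)
c=eyes.calibration("wrist"); s=telemetry.read_state()
T=R.from_euler('xyz',s["tool_rot"]).as_matrix()
print("cam in tool",T.T@(np.array(c["position"])-s["eef_pos"]),(T.T@att(c)).round(3),c["fx"])
t=eyes.calibration("top");print(t["position"],att(t).round(2))
E
```

```text
housing
316 c [538.3 276.8] size [103.3  23.1] ang 83.1 zmed 116.7
post
122 c [538.6 276.9] size [23.8 23.9] ang 82.4 zmed 176.4
block hi
1409 c [471.9   6.1] size [ 69.8 150.2] ang 4.4 zmed 13.6
bar
133 c [472.    6.1] size [49.5 16.2] ang 4.9 zmed 60.0
918 [472.3  -8.9  13.2]
343 [468.   53.9  21.7]
scene
181 c [538.2 277.4] size [106.   23.1] ang 83.9 zmed 118.2
98 c [538.6 276.6] size [24.2 24.4] ang 88.4 zmed 176.6
1487 c [471.3   6.5] size [ 71.4 149.4] ang 4.1 zmed 14.2
116 c [470.2   8.6] size [48.6 14.9] ang 3.7 zmed 60.8
cam in tool [  65.83424825   -1.11105158 -143.30362678] [[-0.    -0.966 -0.259]
 [ 1.    -0.     0.   ]
 [-0.001 -0.259  0.966]] 353.1753931705312
[ 444.49974695  245.7973015  1166.04649039] [[ 0.02 -0.99  0.1 ]
 [-1.   -0.02  0.  ]
 [-0.   -0.1  -0.99]]
```

I can see two white blocks with a stud that could be the target. One is at scene px (354,310), about (472,6) mm and 472 mm from the base. The other is at px (239,190), about (432,525) mm and 680 mm away. The nearer one, on the right, is the one to use. In the close top view it appears at crop px (662,272), with its bar along x, its size matches (70x150), and its taller shoulder is at +y. There is only one gauge, at scene px (312,215), about (538.5,277) mm with yaw -6.9°. The block's yaw is +4.4°.

>>> {"fn": "move_arm", "kwargs": {"steps": [[0,0,1.15,0.033,-0.034,0,0.0854],[0,0,1.15,0.033,-0.034,0,0.0854],[0,0,1.15,0.033,-0.034,0,0.0854],[0,0,1.15,0.033,-0.034,0,0.0854],[0,0,1.15,0.033,-0.034,0,0.0854]]}}

```text
clock: 1.4
eef_pos: [371.7, 445.3, 231.5]
tool_rot: [3.141, 0.0, 2.921]
force: [1.1, 0.5, 0.5]
width: 85.5
gripper_force: 0.0
```

>>> {"fn": "move_arm", "kwargs": {"steps": [[0,0,1.15,0.033,-0.034,0,0.0854],[0,0,1.15,0.033,-0.034,0,0.0854],[0,0,1.15,0.033,-0.034,0,0.0854],[0,0,1.15,0.033,-0.034,0,0.0854],[0,0,1.15,0.033,-0.034,0,0.0854]]}}

```text
clock: 1.9
eef_pos: [536.8, 275.2, 231.6]
tool_rot: [3.141, 0.0, 3.021]
force: [1.2, 1.1, -0.1]
width: 85.3
gripper_force: 0.0
```

Run:
```python
from h import *
im,d=eyes.get_image("wrist"); cv2.imwrite("pics/w1.png",im)
P=cloud("wrist",d,np.ones(d.shape,bool)); P=P[np.hypot(P[:,0]-538,P[:,1]-277)<75]
print("post");rect(P,168,190);print("house");rect(P,112,124)
for k in range(2): pts("wrist",["gauge_grip","pointer_tip","mark_centre"])
print(telemetry.read_state()["eef_pos"])
```

```text
post
1654 c [545.4 267.8] size [24.1 23.8] ang 82.1 zmed 178.4
house
2974 c [545.6 267.4] size [104.6  22.6] ang 82.5 zmed 118.6
wrist gauge_grip 0.79 [544.3 271.7 153.4] [332. 201.]
wrist pointer_tip 0.6 [543.5 272.7  44.1] [330. 167.]
wrist gauge_grip 0.79 [535.9 281.9 153.1] [332. 201.]
wrist pointer_tip 0.6 [534.4 283.7  43.7] [330. 167.]
[534.37824668 278.32952376 231.2806541 ]
```

View pics/w1.png

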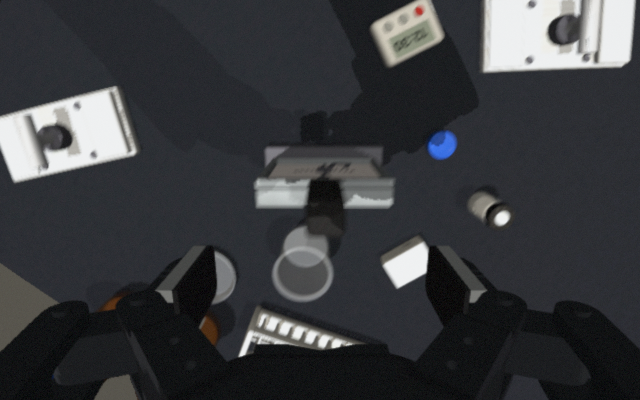

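The wrist view shows the post top at (323,195), the dial edge-on at y≈167, and the open fingers either side of it. The arm was still settling when I took it, so I'll measure again at rest.

```bash
cat >> h.py <<'E'
_cal=eyes.calibration
def snap(cam):
    c=_cal(cam); im,d=eyes.get_image(cam)
    eyes.calibration=lambda n: c if n==cam else _cal(n)
    return im,d,c
E
python3 - <<'E'
from h import *
im,d,c=snap("wrist")
P=cloud("wrist",d,np.ones(d.shape,bool)); P=P[np.hypot(P[:,0]-538,P[:,1]-277)<75]
print("post");rect(P,168,190);print("house");rect(P,112,124)
pts("wrist",["gauge_grip","pointer_tip","mark_centre"])
s=telemetry.read_state();print(s["eef_pos"],s["qd"].round(3))
cv2.imwrite("pics/w2.png",cv2.resize(im[140:215,250:400],(800,400),interpolation=cv2.INTER_CUBIC))
E
```

```text
post
1630 c [537.3 278. ] size [23.8 23.5] ang 82.9 zmed 178.4
house
2975 c [537.5 278.3] size [104.2  22.9] ang 83.3 zmed 118.6
wrist gauge_grip 0.66 [534.  279.3 151.2] [323. 202.]
wrist pointer_tip 0.59 [532.4 281.8  45.9] [325. 169.]
wrist mark_centre 0.64 [419.9 371.9   0.5] [401.  39.]
wrist mark_centre 0.51 [531.  290.3  41.1] [333. 165.]
[534.79049983 277.81552606 231.38051349] [ 0.004  0.002  0.006 -0.001  0.002  0.     0.002]
```

View pics/w2.png

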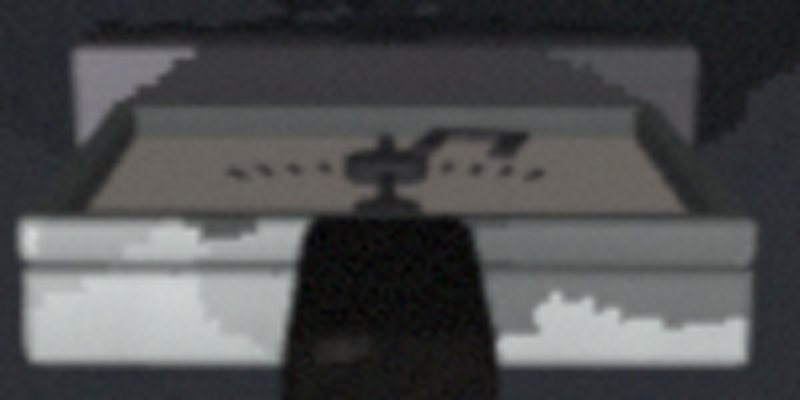

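The pointer hangs at crop (385,140). The forked mark spans (430–515,140), so it sits about 15.5 mm to +y, which is roughly 0.25 rad. Next I descend and grip.

>>> {"fn": "move_arm", "kwargs": {"steps": [[0,0,0,0.003,0,-0.03,0.0854],[0,0,0,0,0,-0.03,0.0854],[0,0,0,0,0,-0.025,0.0854],[0,0,0,0,0,-0.014,0.0854],[0,0,0,0,0,0,0.0854]]}}

```text
clock: 2.95
eef_pos: [537.1, 276.5, 130.6]
tool_rot: [-3.139, -0.003, 3.021]
force: [-0.9, -0.1, 0.5]
width: 85.3
gripper_force: 0.0
```

>>> {"fn": "move_arm", "kwargs": {"steps": [[0,0,0,0,0,0,0.0],[0,0,0,0,0,0,0.0],[0,0,0,0,0,0,0.0],[0,0,0,0,0,0,0.0],[0,0,0,0,0,0,0.0]]}}

```text
clock: 3.45
eef_pos: [539.1, 277.4, 133.1]
tool_rot: [3.14, 0.001, 3.021]
force: [1.2, 1.3, 1.6]
width: 23.2
gripper_force: 61.8
```

>>> {"fn": "move_arm", "kwargs": {"steps": [[0,0,0,0,0,0.01,0.0],[0,0,0,0,0,0.02,0.0],[0,0,0,0,0,0.03,0.0],[0,0,0,0,0,0.03,0.0],[0,0,0,0,-0.01,0.005,0.0]]}}

```text
clock: 3.95
eef_pos: [540.0, 269.1, 230.9]
tool_rot: [3.136, 0.005, 3.023]
force: [1.5, 1.9, -3.1]
width: 23.2
gripper_force: 61.0
```

>>> {"fn": "move_arm", "kwargs": {"steps": [[0,0,1.1,-0.006,-0.025,0,0.0],[0,0,1.1,-0.006,-0.025,0,0.0],[0,0,1.1,-0.006,-0.025,0,0.0],[0,0,1.1,-0.006,-0.025,0,0.0],[0,0,1.1,-0.006,-0.025,0,0.0]]}}

```text
clock: 4.45
eef_pos: [506.9, 139.1, 226.0]
tool_rot: [-3.14, -0.003, 3.117]
force: [0.8, 0.2, -4.5]
width: 23.1
gripper_force: 61.0
```

>>> {"fn": "move_arm", "kwargs": {"steps": [[0,0,1.1,-0.006,-0.025,0,0.0],[0,0,1.1,-0.006,-0.025,0,0.0],[0,0,1.1,-0.006,-0.025,0,0.0],[0,0,1.1,-0.006,-0.025,0,0.0],[0,0,1.4,-0.006,-0.025,0,0.0]]}}

```text
clock: 4.95
eef_pos: [476.6, 14.6, 226.2]
tool_rot: [-3.141, -0.003, -3.065]
force: [-0.2, 0.1, -4.0]
width: 23.2
gripper_force: 61.0
```

>>> {"fn": "move_arm", "kwargs": {"steps": [[0,0,0,-0.006,-0.01,0,0.0],[0,0,0,0,-0.001,0,0.0],[0,0,0,0,0,0,0.0],[0,0,0,0,0,0,0.0],[0,0,0,0,0,0,0.0]]}}

```text
clock: 5.45
eef_pos: [472.8, 6.9, 227.2]
tool_rot: [3.141, 0.0, -3.063]
force: [0.5, 0.1, -4.4]
width: 23.6
gripper_force: 60.9
```

Run:
```python
from h import *
im,d,c=snap("wrist")
s=telemetry.read_state()
P=cloud("wrist",d,np.ones(d.shape,bool)); P=P[np.hypot(P[:,0]-472,P[:,1]-6)<100]
rect(P,8,30)
Q=P[(P[:,1]>-60)&(P[:,1]<70)]
print("house");rect(Q,205,216)
print("foot z"); F=Q[(Q[:,0]<472-12)&(Q[:,2]>95)&(Q[:,2]<125)]; rect(F,105,120)
B=P[(P[:,2]>48)&(P[:,2]<70)]; print("bar",len(B)); 
if len(B)>20: rect(P,48,70); print(B[:,0].min(),B[:,0].max())
pts("wrist",["gauge","gauge_groove","stud_bar","stud_block","pointer_tip","mark_centre"])
print(s["eef_pos"],s["tool_rot"])
cv2.imwrite("pics/w3.png",im)
_,d,_=snap("top"); P=cloud("top",d,np.ones(d.shape,bool)); P=P[np.hypot(P[:,0]-472,P[:,1]-6)<80]; print("top house");rect(P[(abs(P[:,0]-472)<22)],203,214)
```

```text
3736 c [449.    5.9] size [ 26.6 149.5] ang 4.4 zmed 13.6
house
5791 c [470.8   6.4] size [ 21.8 104.4] ang 4.4 zmed 213.0
foot z
2542 c [452.4   5.9] size [119.6  15.1] ang 90.0 zmed 113.3
bar 245
245 c [451.7   5.3] size [11.9 15.3] ang 4.3 zmed 60.9
445.61943615078184 458.24866761946157
wrist gauge 0.55 [468.2  11.   93.6] [327. 178.]
wrist gauge_groove 0.75 [468.    6.5  91.2] [321. 177.]
wrist stud_bar 0.53 [470.8   6.5 245.3] [322. 269.]
wrist stud_block 0.92 [ 4.678e+02  6.800e+00 -2.000e-01] [321. 158.]
wrist stud_block 0.24 [ 6.576e+02  3.597e+02 -4.000e-01] [584. 328.]
wrist mark_centre 0.58 [463.2  17.7 137.7] [339. 186.]
[472.81308725   6.7558294  227.25238446] [ 3.14120999e+00  1.48834694e-04 -3.06368201e+00]
top house
55 c [469.2  36. ] size [21.1 40.9] ang 4.4 zmed 211.6
```

View pics/w3.png

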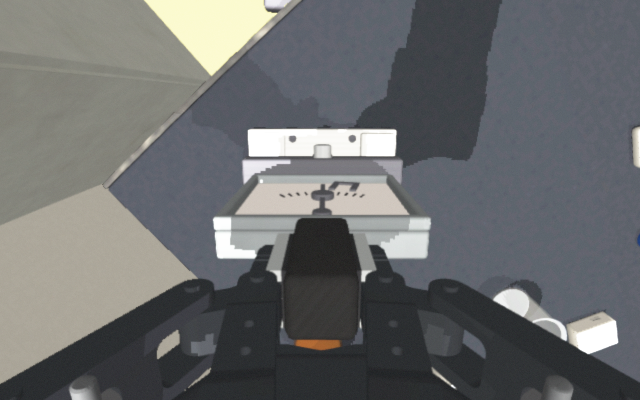

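The wrist view shows the bar end at (322,150), centred under the foot. In the same camera the gauge axis is at y≈6.4 and the bar at ≈6.8, with about 38 mm of gap left. The mark is at (343,186), to the right of the pointer. Next I lower it.

>>> {"fn": "move_arm", "kwargs": {"steps": [[0,0,0,0,0,-0.01,0.0],[0,0,0,0,0,-0.01,0.0],[0,0,0,0,0,-0.008,0.0],[0,0,0,0,0,-0.004,0.0],[0,0,0,0,0,0,0.0]]}}

```text
clock: 6.35
eef_pos: [472.0, 5.6, 194.4]
tool_rot: [3.142, -0.002, -3.066]
force: [-0.7, -0.3, -4.3]
width: 23.4
gripper_force: 61.0
```

>>> {"fn": "move_arm", "kwargs": {"steps": [[0,0,0,0,0,-0.002,0.0],[0,0,0,0,0,-0.002,0.0],[0,0,0,0,0,-0.0015,0.0],[0,0,0,0,0,-0.001,0.0],[0,0,0,0,0,0,0.0]]}}

```text
clock: 6.85
eef_pos: [472.9, 6.1, 189.0]
tool_rot: [3.141, 0.001, -3.065]
force: [-0.1, 0.8, 0.0]
width: 23.3
gripper_force: 61.2
```

>>> {"fn": "move_arm", "kwargs": {"steps": [[0,0,0,0,0,-0.001,0.0],[0,0,0,0,0,-0.001,0.0],[0,0,0,0,0,0,0.0],[0,0,0,0,0,0,0.0],[0,0,0,0,0,0,0.0]]}}

```text
clock: 7.35
eef_pos: [472.8, 5.9, 187.0]
tool_rot: [3.141, 0.001, -3.065]
force: [1.2, 1.5, -0.1]
width: 22.8
gripper_force: 61.3
```

Run:
```python
from h import *
im,d,c=snap("wrist")
s=telemetry.read_state()
P=cloud("wrist",d,np.ones(d.shape,bool)); P=P[np.hypot(P[:,0]-472,P[:,1]-6)<100]
rect(P[abs(P[:,1]-6)<62],160,180); 
F=P[(P[:,0]<460)]; rect(F,66,80)
B=P[(P[:,2]>48)&(P[:,2]<65)]; print("bar",len(B)); rect(P,48,65)
print(B[:,2].max(), np.sort(B[:,2])[-20:].mean())
print(s["eef_pos"],s["tool_rot"],s["force"],s["torque"])
cv2.imwrite("pics/w4.png",cv2.resize(im[100:280,200:440],(800,600),interpolation=cv2.INTER_CUBIC))
```

```text
6074 c [470.6   5.6] size [ 23.  104.8] ang 4.2 zmed 172.8
2519 c [452.5   5.8] size [ 15.  119.6] ang 0.0 zmed 72.9
bar 418
418 c [448.4   4.5] size [  5.2 118.3] ang 5.0 zmed 58.6
64.98665412069982 64.5142682568414
[472.81587144   5.87282706 186.94081641] [ 3.14134481e+00  5.97785233e-04 -3.06535463e+00] [ 0.42429862  1.87687348 -0.75486267] [ 0.81827549 -0.09041093  0.00395345]
```

View pics/w4.png

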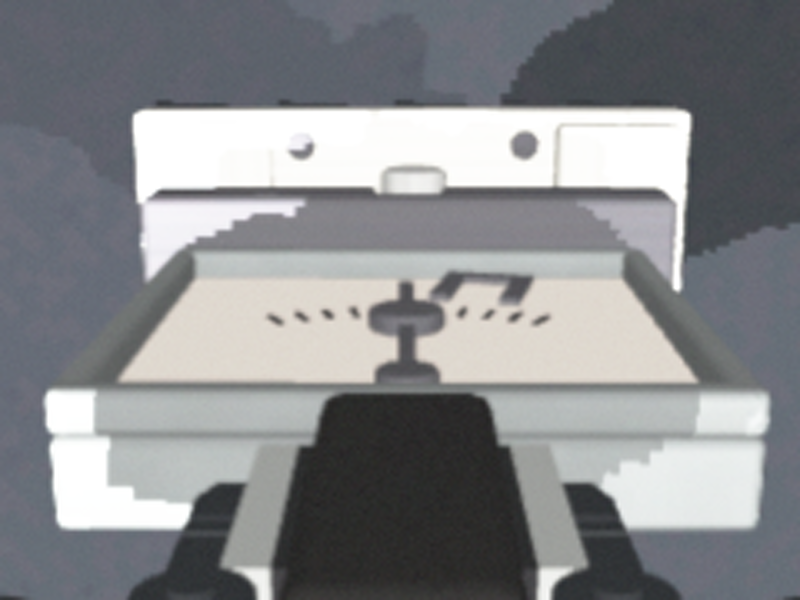

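The groove is seated. The underside is at about 55 mm, the bar end at crop (413,175) is centred under the foot (145–678), and the load is about 3–4 N. The mark offset of about 16 mm gives a lean of roughly 0.26 rad (15°). Next I rock it about the bar axis.

>>> {"fn": "move_arm", "kwargs": {"steps": [[-1.495,-0.115,0,-0.0003,0.0038,-0.0001,0.0],[-1.495,-0.115,0,-0.0003,0.0037,-0.0001,0.0],[-1.495,-0.115,0,-0.0003,0.0036,-0.0002,0.0],[-1.495,-0.115,0,-0.0003,0.0035,-0.0003,0.0],[-1.495,-0.115,0,-0.0003,0.0035,-0.0004,0.0]]}}

```text
clock: 7.9
eef_pos: [471.3, 24.2, 185.8]
tool_rot: [-3.01, 0.001, -3.065]
force: [-0.1, 3.1, -0.8]
width: 23.0
gripper_force: 61.3
```

>>> {"fn": "move_arm", "kwargs": {"steps": [[-1.495,-0.115,0,-0.0003,0.0035,-0.0005,0.0],[-1.495,-0.115,0,-0.0003,0.0035,-0.0006,0.0],[0,0,0,0,0,0,0.0],[0,0,0,0,0,0,0.0],[0,0,0,0,0,0,0.0]]}}

```text
clock: 8.4
eef_pos: [470.7, 31.1, 184.6]
tool_rot: [-2.96, 0.001, -3.066]
force: [-0.7, 4.1, -1.4]
width: 23.8
gripper_force: 61.3
```

>>> {"fn": "move_arm", "kwargs": {"steps": [[-1.495,-0.115,0,-0.0003,0.0039,-0.0007,0.0],[-1.495,-0.115,0,-0.0003,0.0039,-0.0008,0.0],[-1.495,-0.115,0,-0.0003,0.0037,-0.0009,0.0],[0,0,0,0,0,0,0.0],[0,0,0,0,0,0,0.0]]}}

```text
clock: 8.9
eef_pos: [469.8, 41.8, 182.3]
tool_rot: [-2.88, 0.001, -3.066]
force: [0.6, 1.4, -1.7]
width: 23.5
gripper_force: 61.3
```

>>> {"fn": "move_arm", "kwargs": {"steps": [[0,0,0,0,0,0,0.0],[0,0,0,0,0,0,0.0],[0,0,0,0,0,0,0.0],[0,0,0,0,0,0,0.0],[0,0,0,0,0,0,0.0]]}}

```text
clock: 9.4
eef_pos: [469.7, 42.0, 182.3]
tool_rot: [-2.88, 0.0, -3.066]
force: [0.7, 1.8, -1.5]
width: 23.7
gripper_force: 61.4
```

>>> {"fn": "move_arm", "kwargs": {"steps": [[0,0,0,0,0,0,0.0],[0,0,0,0,0,0,0.0],[0,0,0,0,0,0,0.0],[0,0,0,0,0,0,0.0],[0,0,0,0,0,0,0.0]]}}

```text
clock: 9.9
eef_pos: [469.6, 42.1, 182.3]
tool_rot: [-2.88, 0.0, -3.066]
force: [1.4, 0.3, -2.1]
width: 23.5
gripper_force: 61.4
```

Run:
```python
from h import *
im,d,c=snap("wrist")
s=telemetry.read_state()
pts("wrist",["gauge_groove","pointer_tip","mark_centre","stud_bar"])
print(s["eef_pos"],s["tool_rot"],s["force"],s["torque"])
cv2.imwrite("pics/w5.png",cv2.resize(im[100:280,200:440],(800,600),interpolation=cv2.INTER_CUBIC))
```

```text
wrist gauge_groove 0.67 [469.9   8.7  51.5] [324. 181.]
wrist pointer_tip 0.9 [464.1  40.5  94.7] [354. 193.]
wrist mark_centre 0.74 [461.5  30.2  91.2] [341. 186.]
wrist mark_centre 0.71 [463.9  48.3 201.2] [327. 264.]
[469.64195159  42.0810789  182.25141394] [-2.87965564e+00  2.33123222e-04 -3.06549279e+00] [ 2.03283586  0.61637119 -0.30637606] [ 0.30326629 -0.44972525  0.15397777]
```

View pics/w5.png

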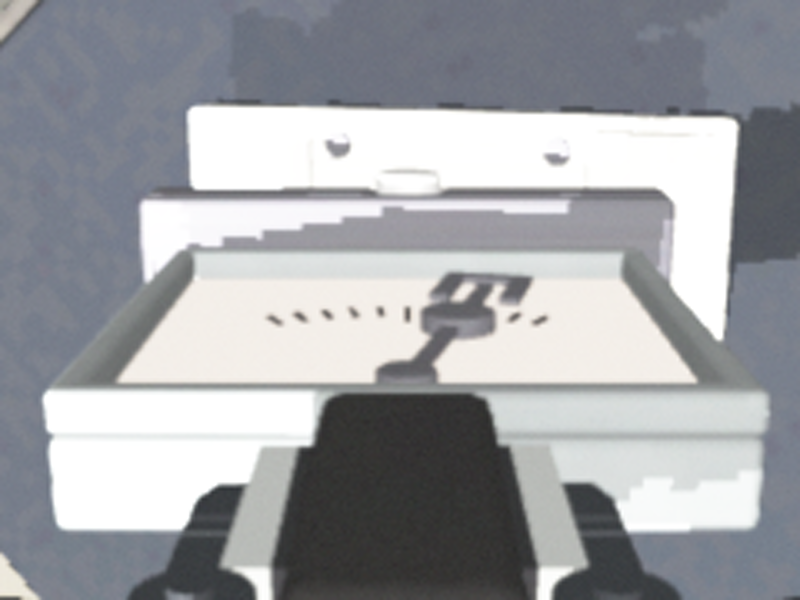

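The pointer tip is at (483,287), midway between the prongs at (447) and (522). The bar end at (408,182) is still centred in the groove, with about 3 N bearing on it. I'll hold briefly so it settles, then hand in.

>>> {"fn": "move_arm", "kwargs": {"steps": [[0,0,0,0,0,0,0.0],[0,0,0,0,0,0,0.0],[0,0,0,0,0,0,0.0],[0,0,0,0,0,0,0.0],[0,0,0,0,0,0,0.0]]}}

```text
clock: 10.65
eef_pos: [469.5, 42.1, 182.2]
tool_rot: [-2.88, 0.0, -3.066]
force: [1.8, -1.2, -0.4]
width: 23.5
gripper_force: 61.4
```

>>> {"fn": "move_arm", "kwargs": {"steps": [[0,0,0,0,0,0,0.0],[0,0,0,0,0,0,0.0],[0,0,0,0,0,0,0.0],[0,0,0,0,0,0,0.0],[0,0,0,0,0,0,0.0]]}}

```text
clock: 11.15
eef_pos: [469.6, 42.2, 182.2]
tool_rot: [-2.88, 0.0, -3.066]
force: [1.4, -0.9, -0.7]
width: 23.4
gripper_force: 61.4
```

Run:
```python
from h import *
s=telemetry.read_state(); print(s["force"],s["eef_pos"],s["tool_rot"])
print(ctrl.finish_job())
```

```text
[ 1.39375137 -0.89161743 -0.65959762] [469.56812829  42.18262364 182.229677  ] [-2.87980426e+00  1.26770279e-04 -3.06550552e+00]
the job is handed in; nothing more can be done
None
```

I handed the job in at about 11 s with the gauge still gripped and its groove seated on the nearer stud's bar; it leaned about 0.26 rad with a load of roughly 3–4 N, and the last picture showed the pointer midway between the prongs.

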